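# Set the scraper gap of a strip thicknesser to a gauge blade

### The arm

A 6-joint arm with a two-finger parallel gripper is mounted at the origin on a cart in front of the work surface, level with it; the furniture and walls round the work are solid. World frame = base frame: x ahead of the robot, y to its left, z up, the work surface at z = 0. Lengths are in mm, angles in rad, forces in N, time in s.
With the tool pointing down it reaches from about 300 to 775 mm from the base axis. Payload 14.6 kg.
Tool frame: the origin (TCP) lies between the finger pads; the fingertips stand manip.tip_reach ahead of it and the grasp point (between the pads) lies 5 mm behind it (manip.tip_reach is the distance from the TCP to the fingertips, in mm); z points along the fingers, y is the line along which they close (so a half turn about z gives the same grasp; the last joint's range is limited). The gripper opens to 94 mm and grips with 3 to 60 N. Pads are 16 mm wide; open, the fingers measure 119 mm over their backs; the gripper's body (75 mm by 177 mm) begins 78 mm behind the grasp point.
Start: joints at [1.152, 0.3, 1.521, -0, 1.321, -0.067], TCP at [189.52, 516.306, 219.446] pointing down, gripper open.
Joint ranges: [-3.03, 3.03], [-0.79, 2.21], [0.23, 2.52], [-1.04, 4.18], [0, 3.07], [-2.55, 2.55]. Speed limits (rad/s): [2.22, 2.22, 2.57, 3.14, 3.14, 3.14].

### API

Orientations are given as [roll, pitch, yaw] about the fixed x, y, z axes, in that order (R = Rz(yaw) Ry(pitch) Rx(roll)).
In Python, from cell import manip gives the robot as it stands. The module is installed in compiled form; this text tells all that it offers.
- The arm moves only by the shell command python3 -m creep 'ROWS' [FORCE]. ROWS is JSON, a list of rows, each a list of 3 entries, a list of its own where there are three numbers: the opening, from -1 (shut) to 1 (fully open), then the shift along the tool's x, y, z in cm, then the turn about the tool's z in units of 5 degrees (1.0 is 5 degrees). In form: [[grip, [tx, ty, tz], roll], ...]. A call has 1 to 12 rows; each row is the pose to reach, as a shift and turn from the pose commanded when the call began, along the tool's axes at that moment; what a row does not reach only later rows make up. A row lasts 1/10 s, in which the tool goes at most 50 mm and 8.59 degrees, less where a joint would pass 70% of its speed; a pose out of reach is approached as far as the arm can. A call with a gripper value outside its range is refused whole. The fingers move at their own pace and stop on an object; FORCE is the grip in N (left out, the last holds). Time passes only in rows, so rows that repeat a pose let the fingers close. It gives the time, the measured TCP pose, the force, the opening and the grip force at its end, in the units of the state.
- manip.read_state(): the state, without advancing time (a new reading comes with each control period).
- manip.camera(name): name is "scene" or "top"; returns the picture (480x640x3 uint8, red, green, blue); there is no depth.
- manip.camera_params(name): a dict with "fovy" (degrees; the focal length in pixels is half the picture's height over the tangent of half this angle, whatever the lens; pixels are square), "cx", "cy" (the principal point, pixels), "origin" and "attitude" of the camera in the world. Camera axes: x right, y down, z forward; pixel columns grow to the right and rows downward; lengths in mm; the calibration is good to about 2 mm. A picture is of the moment at which its call begins. camera_params takes no time and is no camera call.
- manip.sign_off(): hands the job in; it is judged then, once.
The state is a dict: "clock": time; "joints": joint angles; "qd": joint speeds; "effort": joint torques, N m; "eef_pos": TCP position; "eef_rot": TCP orientation; "wrist_force": force on the tool from outside, world axes, zero at the start; "moment": the same for the moment, N m; "finger_gap": finger opening in mm; "finger_force": force on a finger pad.
Only numpy, scipy, OpenCV 4.12 (cv2) and the standard library are available. Lean on these libraries where they do the work, as an engineer would, in place of code of your own. Each camera call takes 0.05 s, during which the arm holds its last target. There are 200 camera calls.

### The job

Set the strip thicknesser to the 4 mm gauge: slide the gauge blade right through under the scraper, flat on the feed table, and let go, then turn the knob until the gauge just drags, so that a light pull of a few newtons still slides it. Never screw the scraper down hard; leave the gauge there for me to check, and leave the other things on the bench alone.

Things in the scene. Friction and masses are not known exactly. Their poses are not given: they have to be found in the camera images.
- thicknesser: Strip thicknesser bolted to the bench: grey cast base, steel feed table, two columns 72 mm apart (49 mm free between the moving bosses), grey cross beam (top 76 mm above the bench), knurled knob on top (104 mm). Origin on the bench under the knob's axis; x is the feed direction, from the table's free front end to the scraper; y left, z up. The feet reach y = +-63 mm.
- table_mark (a point): Point on top of the feed table under the knob's axis, 24 mm above the bench. The flat table is 60 mm wide and runs from x = -152 to +58 mm in the thicknesser's frame. The scraper, an upright steel plate 3 mm thick and 46 mm wide across the table, has its edge at x = -11 mm; its clamp and screw heads reach to x = -22 mm, 38 mm and more above the bench at the start.
- head: Aluminium bar sliding on the columns; it carries the scraper in a spring clamp. Origin on the knob's axis, at the bar's underside, 40 mm above the bench at knob = 0. How far the scraper sticks out below it differs each time by up to 2.4 mm and is not measured: at knob = 0 its edge stands 6.2 to 8.6 mm above the feed table. It presses on the gauge with about 12 N per mm past first touch.
- knob_grip (a point): Grip point on the axis of the knurled knob, 100 mm above the bench. The knob is dark steel, round, 36 mm across and 20 mm high (84 to 104 mm above the bench), over the thicknesser's origin. The beam and its nuts below reach up to 80 mm: keep the fingertips above that.
- knob (a joint): Knob angle, growing clockwise seen from above, which lowers the scraper 8 mm a turn (about 15 N more on the gauge per radian once they touch). Starts at 0 to 0.6 rad, stops at 6 rad; turns with about 0.04 N m, stays where it is left, does not rise or sink. Too stiff to feel the pressing force through it: feel it by moving the gauge.
- gauge: Steel blade 130 x 24 x 4 mm with a dark walnut grip standing on its rear half, 0.12 kg. Origin on the underside, 30 mm behind the tip; x to the tip, z up. Grip: 14 mm wide, x = -100 to -40 mm, 4 to 26 mm above the underside. Pressed by the scraper, it slides under a pull of about 1.2 times the pressing force (friction near 0.6, 0.5 to 0.7, on both faces); a pull of 2 to 7 N is right.
- gauge_tip (a point): Middle of the tip of the gauge's blade, at its underside.
- gauge_grip (a point): Middle of the gauge's walnut grip: 100 mm behind the tip, 15 mm above the underside; fingers close across the gauge's y.
- strip_a: Beech strip, 16 x 115 x 10 mm, beside the machine. Not needed: leave it where it lies.
- strip_b: Another beech strip, 16 x 115 x 10 mm, behind the machine. Leave it.
- calliper: Steel calliper, 45 x 190 x 8 mm, lying flat. Leave it.
- smooth_file: File with a pale wooden handle, 26 x 233 x 30 mm, lying flat. Leave it.
- screwdriver: Screwdriver with a brown wooden handle, 25 x 178 x 26 mm, lying flat. Leave it.
- oil_can: Oil can with a long spout, 56 mm across, 150 mm tall, standing. Leave it.
- try_square: Try square with a brown wooden stock and a steel blade, 86 x 134 x 18 mm, lying flat. Leave it.

How it is judged (in metres and radians):
On the way, in this order (a step that is already met when the one before it is completed fails the run):
1. the gauge lies flat on the feed table, let go, with its tip at least 11 mm past the scraper, and the scraper does not bear on it yet (x of gauge_tip in the frame of thicknesser between 0 and 0.045 m and y of gauge_tip in the frame of thicknesser between -0.014 and 0.014 m and z of gauge_tip in the frame of thicknesser between 0.021 and 0.027 m and angle between the x axis of gauge and the x axis of thicknesser, either way round below 0.2 rad and contact force between gauge and head below 0.5 N and contact force between the fingers and gauge below 0.1 N), for 0.2 s.
2. the scraper has been screwed down until it bears on the gauge (x of gauge_tip in the frame of thicknesser between 0 and 0.045 m and y of gauge_tip in the frame of thicknesser between -0.014 and 0.014 m and z of gauge_tip in the frame of thicknesser between 0.021 and 0.027 m and angle between the x axis of gauge and the x axis of thicknesser, either way round below 0.2 rad and contact force between gauge and head above 1.2 N), for 0.2 s.
At the end, for the whole second after the job is handed in: The gauge lies flat on the feed table with its tip 11 to 56 mm past the scraper, within 14 mm of the middle and 11 degrees of the feed direction, and just drags: the scraper presses on it with 1.2 to 8 N (a pull of 2 to 7 N slides it); gauge and knob are at rest (all of step 2 and contact force between gauge and head below 8 N and linear speed of gauge below 0.01 m/s and velocity of joint knob between -0.05 and 0.05 rad/s); the robot touches nothing.
It fails at once if the scraper is screwed down hard: it presses on the gauge with more than 25 N (contact force between gauge and head above 25 N).
It fails at once if another thing on the bench is shifted by more than 30 mm (distance of any of strip_a, strip_b, calliper, smooth_file, screwdriver, oil_can, try_square from where it was at the start of the episode above 0.03 m).
It also fails if it takes over 72 s, if anything falls off the work surface, if the arm or the gripper's body presses on something with over 40 N, if the wrist force passes 120 N, or if a joint passes its speed limit or range.

## Working session

There is one attempt and no reset: what is moved stays moved. The work goes in short steps, Python scripts to look and compute and a shell command to move; the robot and the scene stay as the last step left them, time stands still between calls to the robot, and variables do not carry over. Pictures are saved under pics/ and viewed, at most 10 in all, crops included, and the job is handed in when it is done.

```bash
mkdir -p pics; python3 - <<'E'
from cell import manip
import cv2
for n in ("scene","top"):
    print(n,manip.camera_params(n))
    cv2.imwrite(f"pics/{n}0.png",manip.camera(n)[:,:,::-1])
print(manip.tip_reach,manip.read_state())
E
```

```text
scene {'fovy': 50.19830857586107, 'cx': 321.96877740029373, 'cy': 240.03436609711045, 'origin': array([-423.41700768, -692.46559975,  871.07225597]), 'attitude': array([-2.14960754, -0.01070152, -0.96170727])}
top {'fovy': 49.38190544614168, 'cx': 303.2522397985348, 'cy': 239.20941697706502, 'origin': array([ 513.58968179,    3.97112692, 1300.03306713]), 'attitude': array([-3.10543299, -0.01230241, -1.55571585])}
14.0 {'clock': 0.1, 'joints': array([ 1.15239422e+00,  3.00404038e-01,  1.52148891e+00,  8.18237247e-06,
        1.32070727e+00, -6.66031432e-02]), 'qd': array([ 0.00073527, -0.00195411, -0.00297168, -0.00037014, -0.00033983,
        0.00035303]), 'effort': array([ 1.11039622e-03, -5.32645833e+01, -3.53288198e+01,  7.09676463e-02,
        2.34395906e-02, -7.46729347e-05]), 'eef_pos': array([189.43944476, 516.12068089, 218.96209973]), 'eef_rot': array([-3.14058785e+00, -7.49658021e-05,  2.78979162e+00]), 'wrist_force': array([0.80001282, 0.62733593, 0.51565147]), 'moment': array([-0.02808883, -0.04112479,  0.0504256 ]), 'finger_force': 0.0, 'finger_gap': 93.88843090055597}
```

View pics/scene0.png

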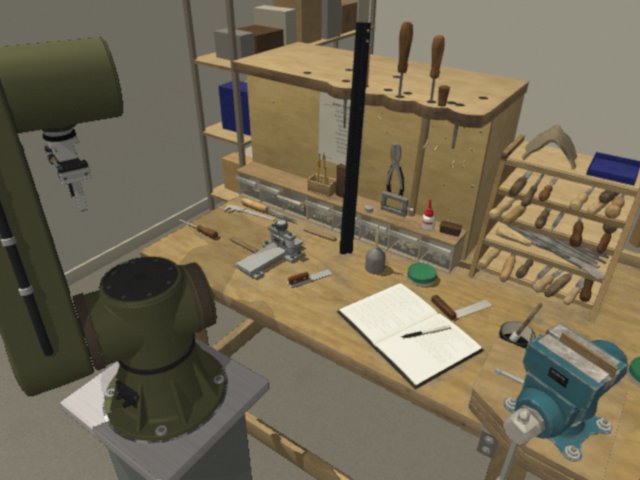

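View pics/top0.png

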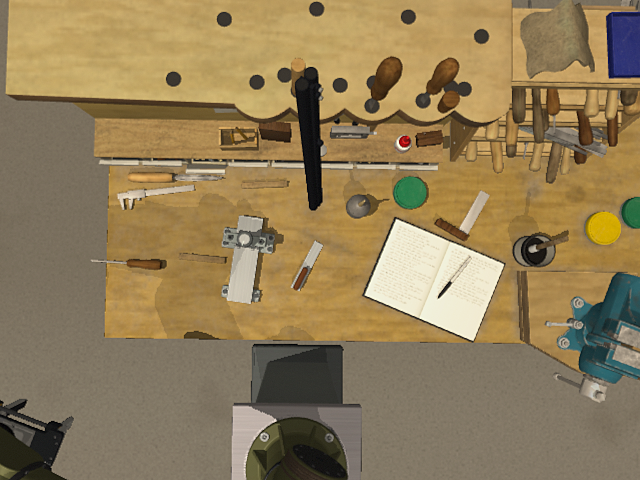

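The scene view shows the thicknesser near (270,250) and the gauge near (310,278). In the top view the knob is at about (245,239), the feed table runs down to (240,300), the gauge spans (296,289) to (320,243), and a black post stands near (315,208). I'll enlarge both views.

```bash
python3 - <<'E'
import cv2,numpy as np
t=cv2.imread("pics/top0.png")[205:310,205:345]; s=cv2.imread("pics/scene0.png")[210:300,225:365]
t=cv2.resize(t,None,fx=5,fy=5,interpolation=cv2.INTER_CUBIC);s=cv2.resize(s,None,fx=5,fy=5,interpolation=cv2.INTER_CUBIC)
cv2.imwrite("pics/tc.png",t);cv2.imwrite("pics/sc.png",s)
E
cat > h.py <<'E'
import numpy as np
from scipy.spatial.transform import Rotation as R
from cell import manip
def ray(n,u,v):
    p=manip.camera_params(n); f=240/np.tan(np.radians(p['fovy']/2))
    d=R.from_euler('xyz',p['attitude']).apply([(u-p['cx'])/f,(v-p['cy'])/f,1]); return p['origin'],d/np.linalg.norm(d)
def proj(n,X):
    p=manip.camera_params(n); f=240/np.tan(np.radians(p['fovy']/2))
    c=R.from_euler('xyz',p['attitude']).inv().apply(np.atleast_2d(X)-p['origin']); return c[:,:2]/c[:,2:]*f+[p['cx'],p['cy']]
def atz(n,u,v,z):
    o,d=ray(n,u,v); return o+d*(z-o[2])/d[2]
def tri(a,b):
    (o1,d1),(o2,d2)=ray('top',*a),ray('scene',*b)
    s=np.linalg.lstsq(np.c_[d1,-d2],o2-o1,rcond=None)[0]
    p,q=o1+d1*s[0],o2+d2*s[1]; return (p+q)/2,np.linalg.norm(p-q)
E
```

```text
(no output)
```

View pics/tc.png

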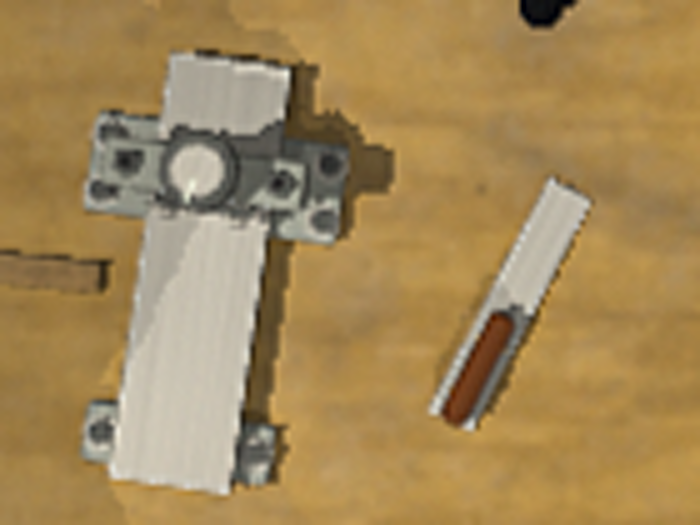

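View pics/sc.png

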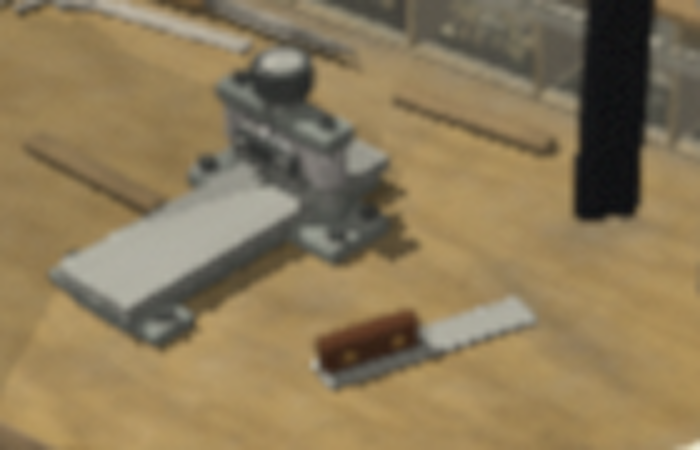

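The top crop shows the table corners at about (111,478), (229,493), (170,54) and (292,68), the knob at (198,170), and the gauge tip at (574,190) with its tail at (452,421). The scene crop shows the table front corners at (50,275) and (127,310), the knob at (285,62), and the gauge tip at about (526,309).

```bash
python3 - <<'E'
from h import *
np.set_printoptions(precision=1,suppress=True)
T=lambda u,v:((u+.5)/5-.5+205,(v+.5)/5-.5+205); S=lambda u,v:((u+.5)/5-.5+225,(v+.5)/5-.5+210)
for n,a,b in [("tabFL",(111,478),(50,275)),("tabFR",(229,493),(127,310)),("knob",(198,170),(285,62)),("tipL",(555,178),(518,297)),("tipR",(593,203),(537,322)),("gripfront",(505,312),(415,313)),("griprear",(455,422),(318,347)),("tailR",(473,430),(332,388))]:
    print(n,*tri(T(*a),S(*b)))
c=[atz('top',*T(*q),24) for q in [(111,478),(229,493),(170,54),(292,68)]]
F=(c[0]+c[1])/2;B=(c[2]+c[3])/2;x=(B-F)/np.linalg.norm(B-F)
print(F,B,np.linalg.norm(B-F),np.degrees(np.arctan2(x[1],x[0])),"org",F+152*x,B-58*x,"width",np.linalg.norm(c[0]-c[1]),"knob",atz('top',*T(198,170),104))
g=[atz('top',*T(*q),4) for q in [(555,178),(593,203),(430,412),(473,430)]]
f=(g[0]+g[1])/2;b=(g[2]+g[3])/2;d=f-b;print("gauge",f,b,np.linalg.norm(d),np.degrees(np.arctan2(d[1],d[0])),"post",atz('top',313.5,209,0))
k=f-100*d/np.linalg.norm(d);print("grip",k,manip.read_state()['eef_rot'])
for q in [(500,315),(463,418)]: print(atz('top',*T(*q),26))
E
```

```text
tabFL [406.8 175.1  15.8] 3.7114874564471223
tabFR [402.1 115.3  20.2] 0.3997366484986135
knob [556.9 124.8 101.3] 1.41891398947513
tipL [558.4 -41.5   3.1] 1.3886198331217878
tipR [546.8 -61.3   1.1] 0.3358327626705857
gripfront [491.8 -17.4  21.6] 1.119162185559587
griprear [437.3   6.9  21.1] 2.740468166048833
tailR [433.2  -3.3   0.2] 0.39487859906577416
[405.5 143.9  24. ] [612.9 118.1  24. ] 208.96605384626037 -7.081460323706386 org [556.3 125.2  24. ] [555.3 125.3  24. ] width 57.810964843545214 knob [556.4 125.1 104. ]
gauge [552.7 -51.5   4. ] [437.6   7.6   4. ] 129.3735405902644 -27.17063961498305 post [636.8 -35.8   0. ]
grip [463.7  -5.9   4. ] [-3.1 -0.   2.8]
[490.7 -15.3  26. ]
[440.4   1.9  26. ]
```

Checks: table length is 209 mm (expected 210), the origin is the same from both ends at (556,125), the knob is at 101 mm, and the gauge is 129 mm long at a yaw of -27.2°. Everything agrees, so next I work out the approach to the gauge grip.

```bash
cat >> h.py <<'E'
O=np.array([555.8,125.2]); A=np.radians(-7.1)
def thick(x,y=0): return O+[x*np.cos(A)-y*np.sin(A),x*np.sin(A)+y*np.cos(A)]
def delta(x,y,z,yawdeg):
    s=manip.read_state(); M=R.from_euler('xyz',s['eef_rot'])
    t=M.inv().apply(np.array([x,y,z])-s['eef_pos'])/10
    w=(M.inv()*R.from_euler('xyz',[np.pi,0,np.radians(yawdeg)])).as_rotvec()
    print('shift cm',t.round(2),'turn',(np.degrees(w)/5).round(2),'clock',round(s['clock'],2),'f',s['wrist_force'].round(1))
E
python3 -c "
from h import *
delta(464.5,-6,130,152.8)"
```

```text
shift cm [-43.81 -39.53   8.93] turn [-0.01 -0.    1.41] clock 0.1 f [0.8 0.6 0.5]
```

```bash
python3 -m creep '[[0.2,[-43.8,-39.5,8.9],1.4],[0.2,[-43.8,-39.5,8.9],1.4],[0.2,[-43.8,-39.5,8.9],1.4],[0.2,[-43.8,-39.5,8.9],1.4],[0.2,[-43.8,-39.5,8.9],1.4],[0.2,[-43.8,-39.5,8.9],1.4],[0.2,[-43.8,-39.5,8.9],1.4],[0.2,[-43.8,-39.5,8.9],1.4],[0.2,[-43.8,-39.5,8.9],1.4],[0.2,[-43.8,-39.5,8.9],1.4],[0.2,[-43.8,-39.5,8.9],1.4],[0.2,[-43.8,-39.5,8.9],1.4]]' 30; python3 -c "
from h import *
delta(464.5,-6,21,152.8)"
```

```text
clock: 1.3
eef_pos: [465.1, -7.7, 130.0]
eef_rot: [-3.142, -0.0, 2.667]
wrist_force: [1.2, 0.6, 0.8]
finger_gap: 56.6
finger_force: 0.0
shift cm [ 0.13  0.12 10.9 ] turn [-0. -0.  0.] clock 1.3 f [1.2 0.6 0.8]
```

```bash
python3 -m creep '[[0.2,[0,0,5],0],[0.2,[0,0,8],0],[0.2,[0,0,10],0],[0.2,[0,0,10.9],0],[0.2,[0,0,10.9],0],[-1,[0,0,10.9],0],[-1,[0,0,10.9],0],[-1,[0,0,10.9],0],[-1,[0,0,10.9],0],[-1,[0,0,10.9],0],[-1,[0,0,10.9],0]]' 30
```

```text
clock: 2.4
eef_pos: [464.7, -5.4, 21.7]
eef_rot: [3.141, 0.0, 2.668]
wrist_force: [-0.8, 0.2, 3.8]
finger_gap: 13.8
finger_force: 30.0
```

```bash
python3 -m creep '[[-1,[0,0,-3],0],[-1,[0,0,-6],0],[-1,[0,0,-6],0]]'; python3 -c "
from h import *
delta(*thick(-133),82,172.9)"
```

```text
clock: 2.7
eef_pos: [466.2, -5.6, 84.5]
eef_rot: [3.14, 0.005, 2.668]
wrist_force: [0.6, 0.4, -1.9]
finger_gap: 13.8
finger_force: 29.9
shift cm [10.49 11.17  0.22] turn [ 0.01  0.06 -4.01] clock 2.7 f [ 0.6  0.4 -1.9]
```

```bash
python3 -m creep '[[-1,[3,3,0],-1],[-1,[6,6.5,0],-3],[-1,[9,10,0],-4],[-1,[10.5,11.2,0.2],-4],[-1,[10.5,11.2,1.5],-4],[-1,[10.5,11.2,2],-4],[-1,[10.5,11.2,2],-4],[-1,[10.5,11.2,2],-4]]'; python3 -c "
from h import *;import cv2
delta(*thick(-133),48,172.9)
t=manip.camera('top')[200:320,190:350,::-1];s=manip.camera('scene')[200:310,215:365,::-1]
t=cv2.resize(t,(480,360),interpolation=2);s=cv2.resize(s,(491,360),interpolation=2)
cv2.imwrite('pics/b.png',np.vstack([np.pad(t,((0,0),(0,11),(0,0))),s])[:,:])
i=cv2.imread('pics/b.png');cv2.imwrite('pics/b.png',cv2.resize(i,(400,587)))"
```

```text
clock: 3.5
eef_pos: [422.4, 141.7, 61.4]
eef_rot: [-3.141, -0.0, 3.016]
wrist_force: [-0.5, -0.7, -0.6]
finger_gap: 13.8
finger_force: 29.9
shift cm [-0.14  0.01  1.34] turn [-0.   -0.   -0.02] clock 3.5 f [-0.5 -0.7 -0.6]
```

View pics/b.png

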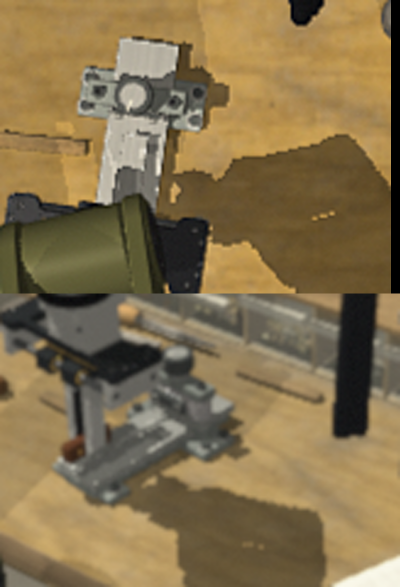

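The gauge hangs level over the table in line with it, and the darker strip at (150,170) is its shadow. I'll lower it gently.

```bash
python3 -m creep '[[-1,[0,0,0.8],0],[-1,[0,0,1.3],0],[-1,[0,0,1.4],0],[-1,[0,0,1.4],0],[-1,[0,0,1.4],0]]'; python3 -m creep '[[-1,[0,0,0.05],0],[-1,[0,0,0.05],0]]';python3 -m creep '[[-1,[0,0,0.05],0],[-1,[0,0,0.05],0]]';python3 -m creep '[[-1,[0,0,0.05],0],[-1,[0,0,0.05],0]]'
```

```text
clock: 4.1
eef_pos: [422.3, 142.2, 47.5]
eef_rot: [3.142, 0.0, 3.017]
wrist_force: [0.6, 0.0, -1.1]
finger_gap: 13.6
finger_force: 29.9
clock: 4.3
eef_pos: [422.3, 142.2, 47.0]
eef_rot: [3.142, 0.0, 3.017]
wrist_force: [0.3, -0.4, -1.5]
finger_gap: 13.7
finger_force: 29.9
clock: 4.5
eef_pos: [422.3, 142.1, 46.4]
eef_rot: [-3.142, 0.0, 3.017]
wrist_force: [-0.0, -0.2, -0.8]
finger_gap: 14.1
finger_force: 29.9
clock: 4.7
eef_pos: [422.3, 142.1, 45.9]
eef_rot: [-3.142, -0.0, 3.017]
wrist_force: [-1.1, -0.1, -1.3]
finger_gap: 13.5
finger_force: 29.9
```

```bash
for i in 1 2; do python3 -m creep '[[-1,[0,0,0.03],0],[-1,[0,0,0.03],0]]';done; python3 -c "
from h import *
delta(*thick(-78),45.5,172.9)"
```

```text
clock: 4.9
eef_pos: [422.3, 142.1, 45.7]
eef_rot: [3.142, 0.0, 3.017]
wrist_force: [-0.4, -0.5, -0.3]
finger_gap: 13.8
finger_force: 29.9
clock: 5.1
eef_pos: [422.3, 142.1, 45.6]
eef_rot: [-3.142, 0.0, 3.017]
wrist_force: [-3.7, -0.1, 6.0]
finger_gap: 13.6
finger_force: 30.0
shift cm [-5.66 -0.03  0.01] turn [-0.    0.   -0.01] clock 5.1 f [-3.7 -0.1  6. ]
```

Contact comes at the expected height. I'll ease off slightly and slide it in.

```bash
python3 -m creep '[[-1,[0,0,-0.03],0],[-1,[-1,0,-0.03],0],[-1,[-2,0,-0.03],0],[-1,[-2.4,0,-0.03],0],[-1,[-2.8,0,-0.03],0],[-1,[-3.2,0,-0.03],0]]'; python3 -m creep '[[-1,[-0.5,0,0],0],[-1,[-1.2,0,0],0],[-1,[-1.9,0,0],0],[-1,[-2.4,0,0],0],[-1,[-2.4,0,0],0],[-1,[-2.4,0,0],0],[-1,[-2.4,0,0],0]]'
```

```text
clock: 5.7
eef_pos: [454.2, 138.1, 45.7]
eef_rot: [-3.142, -0.0, 3.017]
wrist_force: [-2.4, 0.3, 3.9]
finger_gap: 13.6
finger_force: 29.9
clock: 6.4
eef_pos: [477.9, 135.1, 45.7]
eef_rot: [3.142, 0.0, 3.017]
wrist_force: [0.9, -0.3, 1.0]
finger_gap: 13.7
finger_force: 30.0
```

The blade went through freely. Now I measure the gap by lifting the blade gently until it meets the scraper.

```bash
python3 -m creep '[[-1,[0,0,-0.08],0],[-1,[0,0,-0.08],0],[-1,[0,0,-0.08],0]]'|grep -E "pos|wrist"; for i in 1 2; do python3 -m creep '[[-1,[0,0,-0.03],0],[-1,[0,0,-0.03],0],[-1,[0,0,-0.03],0]]'|grep -E "pos|wrist";done
```

```text
eef_pos: [477.6, 135.2, 46.3]
wrist_force: [-0.4, 0.1, -2.0]
eef_pos: [477.8, 135.2, 46.7]
wrist_force: [-0.1, 0.9, -1.7]
eef_pos: [477.8, 135.2, 47.0]
wrist_force: [-0.7, 0.4, -0.8]
```

```bash
python3 -m creep '[[-1,[0,0,-0.03],0],[-1,[0,0,-0.03],0],[-1,[0,0,-0.03],0]]'|grep -E "pos|wrist"; python3 -m creep '[[-1,[0,0,-0.03],0],[-1,[0,0,-0.03],0],[-1,[0,0,-0.03],0]]'|grep -E "pos|wrist"; python3 -m creep '[[-1,[0,0,-0.03],0],[-1,[0,0,-0.03],0],[-1,[0,0,-0.03],0]]'|grep -E "pos|wrist"
```

```text
eef_pos: [477.9, 135.2, 47.4]
wrist_force: [-0.1, 0.8, -1.2]
eef_pos: [477.8, 135.2, 47.7]
wrist_force: [0.6, 0.3, -1.7]
eef_pos: [477.8, 135.2, 48.0]
wrist_force: [-0.4, -0.2, -1.0]
```

```bash
python3 -m creep '[[-1,[0,0,-0.03],0],[-1,[0,0,-0.03],0],[-1,[0,0,-0.03],0]]'|grep -E "pos|wrist"; python3 -m creep '[[-1,[0,0,-0.03],0],[-1,[0,0,-0.03],0],[-1,[0,0,-0.03],0]]'|grep -E "pos|wrist"; python3 -c "
from h import *
print(manip.read_state()['moment'])"
```

```text
eef_pos: [477.8, 135.2, 48.2]
wrist_force: [-0.1, -0.2, -1.7]
eef_pos: [477.8, 135.1, 48.5]
wrist_force: [1.1, 0.2, -3.3]
[ 0.01843055 -0.0050811  -0.00475528]
```

```bash
python3 -m creep '[[-1,[0,0,-0.02],0],[-1,[0,0,-0.02],0],[-1,[0,0,-0.02],0]]'|grep -E "pos|wrist"; python3 -c "
from h import *
print(manip.read_state()['moment'])"; python3 -m creep '[[-1,[0,0,-0.02],0],[-1,[0,0,-0.02],0],[-1,[0,0,-0.02],0]]'|grep -E "pos|wrist"; python3 -c "
from h import *
print(manip.read_state()['moment'])"
```

```text
eef_pos: [477.8, 135.1, 48.7]
wrist_force: [1.5, -0.1, -4.4]
[ 0.0206316  -0.07848762 -0.00501791]
eef_pos: [477.8, 135.2, 48.9]
wrist_force: [2.0, 0.4, -5.4]
[ 0.06330846 -0.02915769  0.03089898]
```

The blade first touches at z≈48.2 against a resting height of 45.7, so the gap is about 2.5 mm, or roughly 1.95 rad of knob. I'll lower it, release and retreat.

```bash
python3 -m creep '[[-1,[0,0,0.2],0],[-1,[0,0,0.32],0],[-1,[0,0,0.32],0],[-1,[0,0,0.32],0],[0.2,[0,0,0.32],0],[0.2,[0,0,0.32],0],[0.2,[0,0,0.32],0],[0.2,[0,0,0.32],0],[0.2,[0,0,-3],0],[0.2,[0,0,-7],0],[0.2,[0,0,-10.5],0],[0.2,[0,0,-10.5],0]]'; python3 -c "
from h import *;import cv2
t=manip.camera('top')[200:320,190:350,::-1];s=manip.camera('scene')[200:310,215:365,::-1]
i=np.vstack([cv2.resize(t,(480,360),interpolation=2),cv2.resize(s,(480,352),interpolation=2)])
cv2.imwrite('pics/c.png',cv2.resize(i,(400,593)))
print(manip.read_state()['joints'])
delta(*O,150,172.9)"
```

```text
clock: 10.6
eef_pos: [479.6, 135.6, 158.4]
eef_rot: [3.139, 0.007, 3.017]
wrist_force: [0.2, 0.1, 0.9]
finger_gap: 56.2
finger_force: 0.0
[ 2.01935721e-01  2.48011166e-01  1.74741442e+00 -6.75206038e-06
  1.14511577e+00 -1.24395855e+00]
shift cm [-7.85 -0.02  0.42] turn [ 0.    0.01 -0.01] clock 10.7 f [-0.5  0.2 -0.6]
```

View pics/c.png

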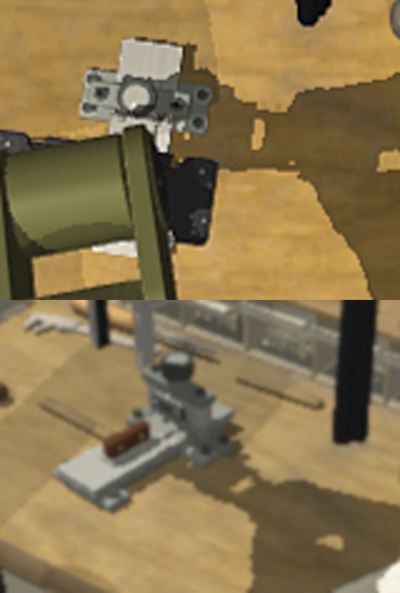

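```bash
python3 -c "
from h import *
print(proj('scene',[[*thick(-50+k),50] for k in (-5,0,5)]),'seen 270.5 247')"
python3 -m creep '[[0.2,[-4,0,0],0],[0.2,[-7.85,0,0],0],[0.2,[-7.85,0,0.4],0],[0.2,[-7.85,0,3],0],[0.2,[-7.85,0,5],0],[0.2,[-7.85,0,5.8],0],[0.2,[-7.85,0,5.8],0],[0.2,[-7.85,0,5.8],0]]' 30; python3 -c "
from h import *
delta(*O,97,172.9)"
```

```text
[[267.89737911 244.57498756]
 [269.16893799 243.87258217]
 [270.43513355 243.17313947]] seen 270.5 247
clock: 11.5
eef_pos: [555.8, 125.5, 96.4]
eef_rot: [3.141, 0.0, 3.017]
wrist_force: [-0.5, -0.4, -0.3]
finger_gap: 56.5
finger_force: 0.0
shift cm [-0.01 -0.03 -0.06] turn [ 0.    0.   -0.01] clock 11.5 f [-0.5 -0.4 -0.3]
```

```bash
python3 -m creep '[[-1,[0,0,0],0],[-1,[0,0,0],0],[-1,[0,0,0],0],[-1,[0,0,0],0],[-1,[0,0,0],1.5],[-1,[0,0,0],3],[-1,[0,0,0],4.5],[-1,[0,0,0],6],[-1,[0,0,0],7.5],[-1,[0,0,0],9],[-1,[0,0,0],10],[-1,[0,0,0],10]]' 30;  python3 -m creep '[[-1,[0,0,0],1.5],[-1,[0,0,0],3],[-1,[0,0,0],4.5],[-1,[0,0,0],6],[-1,[0,0,0],7.5],[-1,[0,0,0],9],[-1,[0,0,0],10.5],[-1,[0,0,0],12],[-1,[0,0,0],13.5],[-1,[0,0,0],14.6],[-1,[0,0,0],14.6],[-1,[0,0,0],14.6]]'; python3 -c "
from h import *
print(manip.read_state()['moment'],manip.read_state()['joints'])"
```

```text
clock: 12.7
eef_pos: [556.0, 127.1, 96.7]
eef_rot: [3.139, -0.001, 2.141]
wrist_force: [1.5, 12.6, 1.6]
finger_gap: 35.7
finger_force: 30.0
clock: 13.9
eef_pos: [555.6, 127.1, 96.7]
eef_rot: [-3.14, -0.002, 0.87]
wrist_force: [-2.8, 11.9, 3.6]
finger_gap: 35.2
finger_force: 30.0
[ 2.33243759  0.80091441 -0.06264324] [0.15950165 0.47080619 1.58798237 0.00303116 1.08195318 0.85873187]
```

```bash
python3 -m creep '[[0.2,[0,0,0],0],[0.2,[0,0,0],0],[0.2,[0,0,0],0],[0.2,[0,0,-2.5],0],[0.2,[0,0,-5.5],0],[0.2,[0,0,-5.5],-1.5],[0.2,[0,0,-5.5],-3],[0.2,[0,0,-5.5],-4.6],[0.2,[0,0,-5.5],-4.6]]'; python3 -c "
from h import *
delta(477.8,135.2,150,172.9)"
```

```text
clock: 14.8
eef_pos: [555.8, 125.2, 151.0]
eef_rot: [3.141, 0.0, 1.273]
wrist_force: [-0.6, 0.2, 0.1]
finger_gap: 56.7
finger_force: 0.0
shift cm [-1.33 -7.75  0.1 ] turn [ -0.     0.   -19.99] clock 14.8 f [-0.6  0.2  0.1]
```

```bash
python3 -m creep '[[0.2,[-1.3,-4,0],-1.7],[0.2,[-1.3,-7.7,0],-3.4],[0.2,[-1.3,-7.7,0],-5.1],[0.2,[-1.3,-7.7,0],-6.8],[0,[-1.3,-7.7,0],-8.5],[0,[-1.3,-7.7,0],-10.2],[0,[-1.3,-7.7,0],-11.9],[0,[-1.3,-7.7,0],-13.6],[0,[-1.3,-7.7,0],-15.3],[0,[-1.3,-7.7,0],-17],[0,[-1.3,-7.7,1],-18.7],[0,[-1.3,-7.7,2],-20]]'|grep pos; python3 -c "
from h import *
delta(477.8,135.2,46.2,172.9)"
```

```text
eef_pos: [478.5, 135.6, 130.9]
shift cm [ 0.07 -0.05  8.47] turn [ 0.    0.01 -0.  ] clock 16.0 f [ 0.7 -0.6 -0.4]
```

```bash
python3 -m creep '[[0,[0.1,0,4],0],[0,[0.1,0,7],0],[0,[0.1,0,8.3],0],[0,[0.1,0,8.4],0],[0,[0.1,0,8.4],0],[-1,[0.1,0,8.4],0],[-1,[0.1,0,8.4],0],[-1,[0.1,0,8.4],0],[-1,[0.1,0,8.4],0]]' 12; python3 -m creep '[[-1,[0.1,0,0],0]]'|grep -E "pos|wrist";  python3 -m creep '[[-1,[0.1,0,0],0],[-1,[0.2,0,0],0]]'|grep -E "pos|wrist"; python3 -m creep '[[-1,[0.1,0,0],0],[-1,[0.2,0,0],0]]'|grep -E "pos|wrist";python3 -m creep '[[-1,[0,0,0],0]]'|grep -E "pos|wrist"
```

```text
clock: 16.9
eef_pos: [477.5, 135.9, 47.3]
eef_rot: [3.141, 0.001, 3.017]
wrist_force: [-0.1, -0.2, -0.3]
finger_gap: 18.4
finger_force: 0.0
eef_pos: [476.8, 135.9, 47.2]
wrist_force: [5.9, -0.9, -2.5]
eef_pos: [475.1, 136.1, 47.2]
wrist_force: [5.7, 0.2, -2.0]
eef_pos: [473.1, 136.4, 47.2]
wrist_force: [5.6, -0.5, -2.2]
eef_pos: [473.0, 136.4, 47.3]
wrist_force: [4.6, -0.6, -1.5]
```

The pull holds steady at about 5.6 N. I'll confirm the fingers aren't slipping by pushing back with a firmer grip.

```bash
python3 -m creep '[[-1,[0,0,0],0],[-1,[-0.1,0,0],0],[-1,[-0.2,0,0],0]]' 35|grep -E "pos|wrist|finger";  python3 -m creep '[[-1,[-0.1,0,0],0],[-1,[-0.2,0,0],0]]'|grep -E "pos|wrist"; python3 -m creep '[[-1,[0.1,0,0],0],[-1,[0.2,0,0],0]]'|grep -E "pos|wrist"; python3 -m creep '[[0,[0,0,0],0],[0,[0,0,0],0],[0,[0,0,0],0],[0,[0,0,-3],0],[0,[0,0,-7],0],[0,[4,0,-10],0],[0,[8,0,-12],0],[0,[8,8,-12],0],[0,[8,14,-12],0],[0,[8,14,-12],0],[0,[8,14,-12],0],[0,[8,14,-12],0]]'; python3 -c "
from h import *;import cv2
t=manip.camera('top')[200:320,190:350,::-1];s=manip.camera('scene')[200:310,215:365,::-1]
i=np.vstack([cv2.resize(t,(480,360),interpolation=2),cv2.resize(s,(480,352),interpolation=2)])
cv2.imwrite('pics/d.png',cv2.resize(i,(400,593)))
print(manip.read_state()['qd'])"
```

```text
eef_pos: [473.3, 136.4, 47.2]
wrist_force: [-14.8, 1.8, 15.5]
finger_gap: 13.7
finger_force: 35.0
eef_pos: [474.2, 136.3, 47.2]
wrist_force: [-18.5, 2.1, 19.6]
eef_pos: [474.1, 136.3, 47.2]
wrist_force: [2.4, -1.0, 1.5]
clock: 19.4
eef_pos: [412.0, 285.2, 166.4]
eef_rot: [-3.141, -0.001, 3.018]
wrist_force: [0.0, 0.0, 0.6]
finger_gap: 47.0
finger_force: 0.0
[-0.01169492 -0.00823463  0.00056718  0.00075442  0.00088368  0.00140991]
```

View pics/d.png

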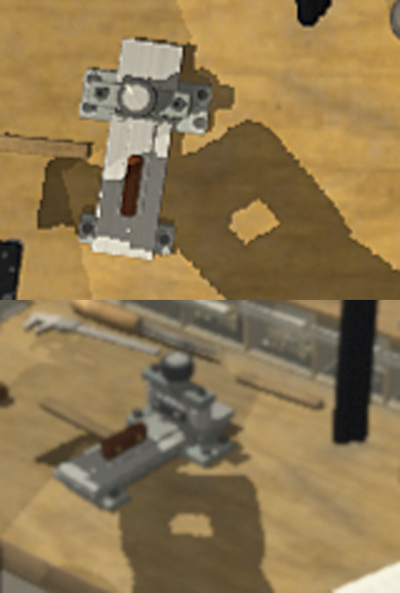

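The gauge lies straight on the table under the scraper. In the top crop its grip spans (135,155) to (128,217), in line with the feed, and the rest of the bench is untouched. The push jammed downward, with +20 N on z, so I'll do one clean settled pull to confirm.

```bash
python3 -m creep '[[0,[-8,-14,0],0],[0,[-8,-14,0],0],[0,[-8,-14,0],0],[0,[-8,-14,0],0],[0,[-8,-14,0],0],[0,[-8,-14,5],0],[0,[-8,-14,9],0],[0,[-8,-14,11],0],[0,[-8,-14,12],0],[0,[-8,-14,12],0],[0,[-8,-14,12],0],[0,[-8,-14,12],0]]'|grep -E "pos|wrist"; python3 -m creep '[[-1,[0,0,0],0],[-1,[0,0,0],0],[-1,[0,0,0],0],[-1,[0,0,0],0],[-1,[0,0,0],0]]' 15;  python3 -m creep '[[-1,[0.1,0,0],0],[-1,[0.2,0,0],0]]'|grep -E "pos|wrist"; python3 -m creep '[[-1,[0.1,0,0],0]]'|grep -E "pos|wrist";python3 -m creep '[[-1,[0.1,0,0],0]]'|grep -E "pos|wrist";python3 -m creep '[[-1,[0.1,0,0],0]]'|grep -E "pos|wrist"
```

```text
eef_pos: [475.0, 136.5, 48.2]
wrist_force: [0.9, 0.8, -0.2]
clock: 21.2
eef_pos: [474.4, 136.2, 47.0]
eef_rot: [3.142, 0.0, 3.017]
wrist_force: [-0.4, 0.3, 1.5]
finger_gap: 14.0
finger_force: 15.0
eef_pos: [472.8, 136.4, 47.0]
wrist_force: [5.0, -1.0, -3.0]
eef_pos: [471.8, 136.5, 47.0]
wrist_force: [4.1, -0.9, -2.2]
eef_pos: [470.9, 136.6, 47.0]
wrist_force: [5.5, -0.1, -2.8]
eef_pos: [469.8, 136.8, 47.0]
wrist_force: [5.8, -0.2, -3.4]
```

Both pulls slid at about 5 N, which puts the pressing force at about 4.4–6 N, inside the window. I'll release, retreat and check that the state is at rest.

```bash
python3 -m creep '[[0,[0,0,0],0],[0,[0,0,0],0],[0,[0,0,0],0],[0,[0,0,-3],0],[0,[0,0,-7],0],[0,[4,0,-10],0],[0,[8,0,-12],0],[0,[8,8,-12],0],[0,[8,14,-12],0],[0,[8,14,-12],0],[0,[8,14,-12],0],[0,[8,14,-12],0]]'; python3 -m creep '[[0,[0,0,0],0],[0,[0,0,0],0],[0,[0,0,0],0],[0,[0,0,0],0]]'; python3 -c "
from h import *;import cv2
t=manip.camera('top')[200:320,190:350,::-1];s=manip.camera('scene')[200:310,215:365,::-1]
i=np.vstack([cv2.resize(t,(480,360),interpolation=2),cv2.resize(s,(480,352),interpolation=2)])
cv2.imwrite('pics/e.png',cv2.resize(i,(400,593)))
print(proj('top',[[*thick(13-140+k),50] for k in (13,73)]),'grip rear, front expected, full px')"
```

```text
clock: 22.9
eef_pos: [407.0, 285.9, 166.5]
eef_rot: [-3.141, -0.001, 3.018]
wrist_force: [-0.1, -0.1, 0.9]
finger_gap: 47.2
finger_force: 0.0
clock: 23.3
eef_pos: [407.6, 285.2, 167.1]
eef_rot: [3.141, 0.0, 3.016]
wrist_force: [-0.4, 0.6, -1.2]
finger_gap: 47.0
finger_force: 0.0
[[239.62657952 286.98854375]
 [243.22054526 262.04950818]] grip rear, front expected, full px
```

View pics/e.png

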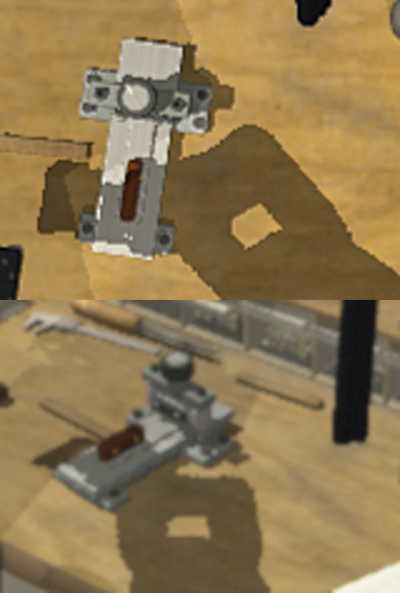

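The picture shows the gauge straight in the machine, with its grip from (135,160) to (127,221). That puts the tip 10–13 mm past the knob axis, above the 0 mm minimum. The knob is clear and the robot is touching nothing.

```bash
python3 -c "
from cell import manip
print(manip.sign_off())"
```

```text
the job is handed in; nothing more can be done
None
```

The thicknesser is set to the 4 mm gauge and handed in at about 23 s: the gauge is under the scraper with its tip about 21–24 mm past the edge, and it slides under a pull of about 5 N; the sign-off returned no verdict. One push test jammed, reaching about 19 N along the table and 20 N down on the gauge, but a repeat pull still read about 5 N.

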